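# Tighten a bearing lock ring with a pin spanner

### The job

Pick up the two-pronged pin spanner, set both its prongs into opposite holes of the lock ring on top of the bolted-down bearing housing (feel for the holes with light pressure, the ring's turned position is not known beforehand), and with it turn the ring clockwise, seen from above, until it comes up against its stop, without forcing it. Then lift the spanner out and put it down gently on the bench clear of the housing, leaving the other things where they are.

Things in the scene. Friction and masses are not known exactly. Their poses are not given: they have to be found in the camera images.
- housing: Bearing housing, fixed to the bench: square grey base plate 100x100x12 mm with four bolt heads (up to 20 mm high), on it a round body 92 mm across at its foot, 82 mm at its top, 41 mm high, which carries the steel lock ring. Origin: centre of the underside, on the bench; z is the vertical axis of housing and ring. The housing's yaw says nothing about where the ring's holes stand.
- ring_face (a point): A point of the housing on the axis, level with the lock ring's flat top face (55 mm above the bench). Ring: plain steel, 68 mm outside, 30 mm bore, 10 mm thick, four through holes of 9 mm, 90 degrees apart, centres 24 mm from the axis, at an unknown turn. A prong has 11.5 mm of room below the face. Shaft end 3 mm below the face; stop post within 40.5 mm of the axis, 4 mm below the face.
- lock_ring (a joint): How far the ring is screwed down, rad, growing as it turns clockwise seen from above. Starts at 0.1 to 0.4; fully home, a lug on its rim against the post, it reads 1.0. Turns with about 0.35 N m of friction, stays where it is left, does not rise or sink. The stop gives a little (8 N m per rad); beyond about 1 N m the ring is forced. It does not tell where the holes stand.
- spanner: Pin spanner of dark steel, about 0.25 kg, lying prongs down, level on its prong tips and end knob. Origin: midway between the prong tips, at tip level. x runs along the handle away from the prongs, y from prong to prong, z up. Head: crossbar 18x60 mm (x, y) at z = 11 to 21 mm. End knob: upright cylinder 18 mm across at x = 135 mm, z = 0 to 29 mm; total length about 153 mm.
- handle (a point): Place to grip on the spanner: middle of its straight handle bar, near the centre of mass, at x = 62 mm, z = 21 mm of the spanner. The bar is 12 mm wide (y) and stands from z = 13 to 29 mm, x = 9 to 125 mm. Axes as the spanner's.
- prong_a (a point): Tip of one prong of the spanner, at x = 0, y = -24 mm of the spanner. The prongs are round pins of just under 6 mm diameter with slightly tapered tips (0.8 mm bevel), 11 mm long below the head, parallel to z; full in, the head rests on the ring's face.
- prong_b (a point): Tip of the other prong, at x = 0, y = +24 mm of the spanner.
- tape_measure: Bystander to be left alone: yellow pocket tape measure, 58x74x35 mm, lying loose on the bench. Origin: centre of its underside.
- spanner_17: Bystander to be left alone: double open-ended spanner, 41x204x5 mm, lying loose on the bench. Origin: centre of its underside.
- driver_red: Bystander to be left alone: screwdriver with a red handle, 26x185x29 mm, lying loose on the bench. Origin: centre of its underside.
- bearing: Bystander to be left alone: ball bearing lying flat, 52 mm across, 18 mm high, lying loose on the bench. Origin: centre of its underside.
- steel_tray_small: Bystander to be left alone: small steel parts tray, 72x100x30 mm, lying loose on the bench. Origin: centre of its underside.
Things that resemble listed ones, but are neither listed nor needed, are in the scene too. What is shaped like the housing but blue or orange is not meant.

How it is judged:
By the outcome, as a careful person would: the job done as asked, in the order asked, and still so for the second after the job is handed in, with the robot touching nothing.
It also fails if it takes over 72 s, if anything falls off the work surface, if the arm or the gripper's body presses on something with over 40 N, if the wrist force passes 120 N, or if a joint passes its speed limit or range.

### The arm

A 7-joint arm with a two-finger parallel gripper is mounted at the origin on a cart in front of the work surface, level with it; the furniture and walls round the work are solid. World frame = base frame: x ahead of the robot, y to its left, z up, the work surface at z = 0. Lengths are in m, angles in rad, forces in N, time in s.
With the tool pointing down it reaches from about 0.425 to 0.825 m from the base axis. Payload 3.6 kg.
Tool frame: the origin (TCP) lies at the very end of the fingers, on their centre line; the grasp point (between the pads) lies 19 mm behind it; z points along the fingers, y is the line along which they close (so a half turn about z gives the same grasp; the last joint's range is limited). The gripper opens to 85 mm and grips with 20 to 120 N. Pads are 22 mm wide; open, the fingers measure 114 mm over their backs; the gripper's body (76 mm by 85 mm) begins 54 mm behind the grasp point. The pads swing forward as they close: fully open they stand 13 mm farther back than shut.
Start: joints at [1.159, 0.615, -0.013, 1.423, 0.008, 1.103, -0.04], TCP at [0.245, -0.602, 0.207] pointing down, gripper open.
Joint ranges: [-3.12, 3.12], [-0.3, 2.06], [-1.34, 1.32], [0.26, 2.42], [-1.36, 4.5], [0.01, 1.98], [-2.84, 2.84]. Speed limits (rad/s): [2.79, 2.79, 3.14, 3.14, 3.14, 3.14, 3.14].

### API

Orientations are given as a rotation vector (axis times angle).
In Python, from plant import * gives the robot as it stands. The module is installed in compiled form; this text tells all that it offers.
- The arm moves only by the tool apply_moves, never from a script. Its argument "motion" is one flat list of numbers, 7 for each row, row after row: the turn, a rotation vector about the tool's x, y, z in units of pi rad (1.0 is pi rad), then the shift along the tool's x, y, z in units of 10 cm (1.0 is 10 cm), then the opening, from 0 (shut) to 1 (fully open). In form: [wx, wy, wz, x, y, z, gripper, wx, wy, wz, x, y, z, gripper, ...]. A call has 1 to 12 rows; each row is the pose to reach, as a shift and turn from the pose commanded when the call began, along the tool's axes at that moment, turning the shorter way round; what a row does not reach only later rows make up. A row lasts 1/12 s, in which the tool goes at most 41.7 mm and 7.16 degrees, less where a joint would pass 70% of its speed; a pose out of reach is approached as far as the arm can. A call with a number of a shift or a turn outside -1 to 1 is refused whole. A call with a gripper value outside its range is refused whole. The fingers move at their own pace and stop on an object; the grip force is fixed at half the most. Time passes only in rows, so rows that repeat a pose let the fingers close. It gives the time, the measured TCP pose, the force, the opening and the grip force at its end, in the units of the state.
- get_obs(): the state, without advancing time (a new reading comes with each control period).
- camera(name): name is "side" or "top"; returns (picture, depth): 480x640x3 uint8, red, green, blue; 480x640 float32, m along the optical axis (not along the pixel's ray), 0 where there is no reading.
- calibration(name): a dict with "mtx" (3x3 intrinsics, pixels), "rvec" (rotation vector, rad) and "tvec" (3), from world to camera coordinates, as OpenCV has them. Camera axes: x right, y down, z forward; pixel columns grow to the right and rows downward; lengths in m; the calibration is good to about 2 mm. A picture is of the moment at which its call begins. calibration takes no time and is no camera call.
- hand_in(): hands the job in; it is judged then, once.
The state is a dict: "time_s": time; "qpos": joint angles; "qd": joint speeds; "joint_efforts": joint torques, N m; "ee_pos": TCP position; "orientation": TCP orientation; "ft_force": force on the tool from outside, world axes, zero at the start; "moment": the same for the moment, N m; "opening": finger opening in m; "grasp_force": force on a finger pad.
Only numpy, scipy, OpenCV 4.12 (cv2) and the standard library are available. Lean on these libraries where they do the work, as an engineer would, in place of code of your own. Each camera call takes 0.05 s, during which the arm holds its last target. There are 200 camera calls.

## Working session

There is one attempt and no reset: what is moved stays moved. The work goes in short steps, Python scripts to look and compute and a tool call to move; the robot and the scene stay as the last step left them, time stands still between calls to the robot, and variables do not carry over. Pictures are saved under pics/ and viewed, at most 12 in all, crops included, and the job is handed in when it is done.

Besides the shell and the picture viewer there is one more tool, called after ">>>" in YAML: its name, and indented under it one key for each argument. apply_moves: Moves the arm, as the interface text tells. Its arguments: {"type":"object","properties":{"motion":{"type":"array","items":{"type":"number"}}},"required":["motion"]}

```bash
mkdir -p pics; cat > h.py <<'E'
from plant import *
import numpy as np, cv2
from scipy.spatial.transform import Rotation as R
def cal(n):
    c=calibration(n); return np.array(c["mtx"],float),cv2.Rodrigues(np.array(c["rvec"],float))[0],np.array(c["tvec"],float).ravel()
def ray(n,uv,z):
    K,Rm,t=cal(n); uv=np.atleast_2d(uv).astype(float)
    d=np.c_[uv,np.ones(len(uv))]@np.linalg.inv(K).T@Rm; o=-Rm.T@t
    return o+d*((z-o[2])/d[:,2])[:,None]
def proj(n,P):
    K,Rm,t=cal(n); q=(np.atleast_2d(P)@Rm.T+t)@K.T; return q[:,:2]/q[:,2:]
def cloud(n,dep):
    K,Rm,t=cal(n); v,u=np.mgrid[:480,:640]
    c=np.stack([u,v,np.ones_like(u)],-1)@np.linalg.inv(K).T*dep[...,None]
    return (c-t)@Rm
def save(f,im): cv2.imwrite("pics/"+f,im[...,::-1])
E
python3 - <<'E'
from h import *
for n in("top","side"):
    im,d=camera(n); save(n+"0.png",im); np.savez("/tmp/%s0.npz"%n,im=im,d=d)
    K,Rm,t=cal(n); print(n,K[0,0],-Rm.T@t,Rm[2])
o=get_obs(); print(o)
E
```

```text
top 568.6133128978825 [ 0.49787685 -0.08381313  1.19866122] [ 0.05027722  0.00348811 -0.99872921]
side 516.7726696796274 [0.60661792 0.75779104 0.87990502] [-0.03646572 -0.73478271 -0.67732165]
{'time_s': 0.1, 'qpos': array([ 1.15851536,  0.61583042, -0.01260819,  1.42476103,  0.0081118 ,
        1.10341909, -0.04042559]), 'qd': array([ 6.46306549e-04, -2.10391776e-03,  7.87318426e-04, -2.08317500e-03,
        6.00442408e-05, -3.95979905e-04, -1.83464219e-04]), 'joint_efforts': array([ 3.22912492e-03, -4.70381284e+01,  2.60213166e-01, -1.71570289e+01,
        9.97926865e-03,  5.90566458e-03,  4.75631268e-06]), 'ee_pos': array([ 0.24430051, -0.60152433,  0.20644154]), 'orientation': array([-3.08104636e+00, -6.01848313e-01,  7.83194329e-04]), 'ft_force': array([-0.41556024, -0.38043083,  0.18652881]), 'moment': array([-0.01354413,  0.04166031, -0.02832418]), 'grasp_force': 0.0, 'opening': 0.08546205382762875}
```

View pics/top0.png

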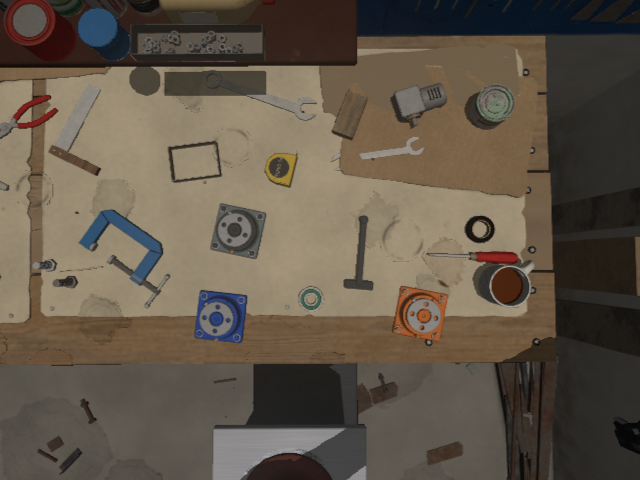

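View pics/side0.png

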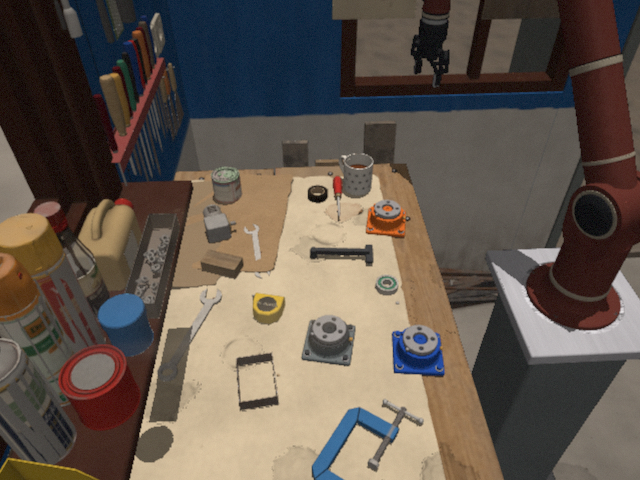

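The top picture shows the grey housing at (238,230) and the pin spanner with its crossbar at (358,284) and knob at (362,218). The side picture agrees: housing (330,335), spanner from (313,253) to (370,253). Next I measure both.

```bash
python3 - <<'E'
from h import *
z=np.load("/tmp/top0.npz"); im,d=z["im"],z["d"]; P=cloud("top",d)
g=cv2.cvtColor(im,cv2.COLOR_RGB2GRAY)
# spanner
win=np.zeros_like(g); win[205:300,335:385]=1
m=((g<95)&(win>0)&(P[...,2]>0.008)).astype(np.uint8)
n,l,s,c=cv2.connectedComponentsWithStats(m); k=1+s[1:,4].argmax(); m=l==k
print("span area",s[k],"z",np.percentile(P[m][:,2],[5,25,50,75,95]))
vu=np.argwhere(m)[:,::-1]
for h,sel in((.027,slice(None)),):
    Q=ray("top",vu,h)[:,:2]; r=cv2.minAreaRect((Q*1000).astype(np.float32)); print("rect",r, cv2.boxPoints(r))
# row-wise widths
for v in range(s[k][1],s[k][1]+s[k][3],3):
    u=np.where(m[v])[0]; print(v,u.min(),u.max(),round(float(np.median(P[v,u,2])),4))
# housing
win[:]=0; win[195:265,200:275]=1
mt=((P[...,2]>0.050)&(win>0)).astype(np.uint8)
Q=ray("top",np.argwhere(mt)[:,::-1],.055); print("top n",mt.sum(),cv2.minEnclosingCircle((Q[:,:2]*1000).astype(np.float32)),np.median(P[mt>0],0))
a=im[195:265,195:280]; A=cv2.resize(a,None,fx=6,fy=6,interpolation=cv2.INTER_CUBIC)
b=im[205:300,325:395]; B=cv2.resize(b,None,fx=4,fy=4,interpolation=cv2.INTER_CUBIC)
C=np.zeros((420,800,3),np.uint8); C[:420,:510]=A; C[:380,515:795]=B; save("crop.png",C)
E
```

```text
span area [344 216  29  74 658] z [0.01866474 0.02229102 0.02758235 0.03004456 0.0322733 ]
rect ((513.0776977539062, -143.4756317138672), (57.48761749267578, 150.21995544433594), 89.53221130371094) [[ 437.73553 -171.60526]
 [ 587.9505  -172.8317 ]
 [ 588.41986 -115.34601]
 [ 438.2049  -114.11957]]
216 361 366 0.0298
219 359 367 0.0281
222 360 366 0.0304
225 360 366 0.0292
228 360 365 0.0282
231 360 365 0.0283
234 360 365 0.0297
237 359 364 0.0286
240 359 364 0.0286
243 359 364 0.0298
246 359 364 0.0295
249 358 364 0.0274
252 358 363 0.0286
255 358 363 0.0301
258 358 363 0.0288
261 357 363 0.0276
264 357 362 0.0288
267 357 362 0.0286
270 357 362 0.0282
273 356 362 0.0278
276 356 361 0.0292
279 356 361 0.0288
282 344 372 0.0215
285 344 372 0.0222
288 348 372 0.0219
top n 821 ((563.5902709960938, 99.43766021728516), 92.37932586669922) [0.55950791 0.10600874 0.05538904]
```

View pics/crop.png

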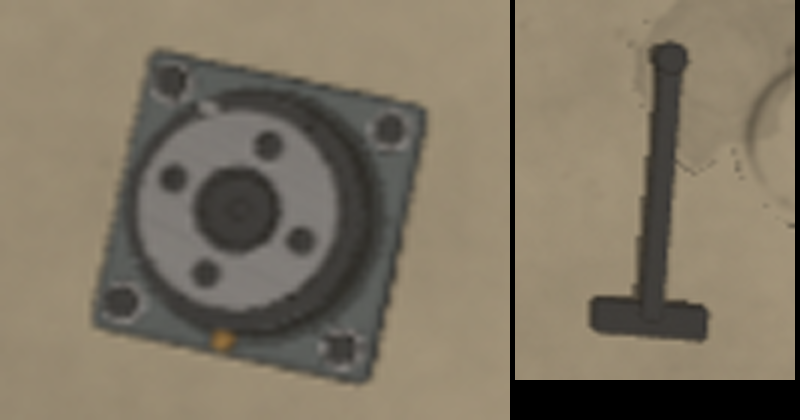

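The crop shows the ring holes at crop pixels (269,145), (174,178), (205,274) and (301,240), with the bore at (238,210), so they stand at about -25/65/155/-115°. The spanner's handle points along +x. I now refine both and work out the approach.

```bash
cat >> h.py <<'E'
def holes(n,im,c=(.5595,.106,.055),show=True):
    S=1500.; # rectified patch of ring-face plane, 1.5 px/mm
    N=150; yy,xx=np.mgrid[:N,:N]; X=c[0]+(N/2-yy)/S*1.0; Y=c[1]+(N/2-xx)/S
    uv=proj(n,np.stack([X,Y,np.full_like(X,.055)],-1).reshape(-1,3)).astype(np.float32).reshape(N,N,2)
    p=cv2.remap(cv2.cvtColor(im,cv2.COLOR_RGB2GRAY),uv[...,0],uv[...,1],cv2.INTER_CUBIC)
    return p,X,Y
E
python3 - <<'E'
from h import *
for n in("top","side"):
    im=np.load("/tmp/%s0.npz"%n)["im"]; p,X,Y=holes(n,im)
    th,m=cv2.threshold(p,0,255,cv2.THRESH_OTSU); k,l,s,c=cv2.connectedComponentsWithStats(255-m)
    print(n,th)
    for i in range(1,k):
        if 30<s[i,4]<2500:
            w=(l==i)*(th+10.-p).clip(0); print(s[i,4],round((X*w).sum()/w.sum(),4),round((Y*w).sum()/w.sum(),4))
im=np.load("/tmp/top0.npz")["im"]; g=cv2.cvtColor(im,cv2.COLOR_RGB2GRAY).astype(float)
def cen(line):
    w=(95-line).clip(0); return (w*np.arange(len(w))).sum()/w.sum()
pts=np.array([[350+cen(g[v,350:375]),v] for v in range(226,276,2)]); Q=ray("top",pts,.029)
b=np.polyfit(Q[:,0],Q[:,1],1); print("handle yaw deg",np.degrees(np.arctan(b[0])),"y at x=.5",np.polyval(b,.5))
print("head v rows", [[round(g[v,u]) for v in range(277,295)] for u in (348,353,366,370)])
print("knob", g[210:224,363].round(), "tray/tape")
E
```

```text
top 98.0
196 0.5821 0.0967
187 0.5712 0.1287
1632 0.5606 0.1071
180 0.55 0.0859
177 0.5391 0.1177
side 128.0
166 0.5807 0.0947
180 0.5699 0.1267
1650 0.5593 0.1052
168 0.5487 0.0837
183 0.538 0.1158
handle yaw deg -5.37877098655164 y at x=.5 -0.1470317920308825
head v rows [[141, 133, 60, 55, 62, 61, 62, 62, 61, 62, 62, 89, 142, 142, 143, 143, 143, 143], [141, 135, 70, 51, 60, 61, 62, 62, 62, 62, 61, 75, 141, 140, 140, 139, 140, 140], [140, 139, 130, 68, 51, 58, 61, 61, 61, 61, 62, 60, 75, 139, 140, 139, 138, 137], [140, 140, 140, 132, 57, 56, 61, 61, 61, 61, 61, 59, 63, 101, 136, 136, 137, 137]]
knob [127. 127. 129. 132. 129.  85.  56.  62.  62.  63.  62.  63.  60.  55.] tray/tape
```

```bash
python3 - <<'E'
from h import *
a=ray("top",[358.4,289.05],.021)[0]; b=ray("top",[363,214.8],.029)[0]; print(a,b,np.linalg.norm((b-a)[:2]),"expect .153")
d=(b-a)[:2]/np.linalg.norm((b-a)[:2]); print(np.degrees(np.arctan2(d[1],d[0])))
o=a[:2]/2+b[:2]/2-d*.0675; print("origin",o,"handle",o+.062*d)
r=get_obs(); Rm=R.from_rotvec(r["orientation"]).as_matrix()
t=np.r_[o+.062*d,.10]
print(Rm.round(3)); sh=Rm.T@(t-r["ee_pos"]); print("shift",sh)
T=lambda yaw: np.array([[np.cos(yaw),np.sin(yaw),0],[np.sin(yaw),-np.cos(yaw),0],[0,0,-1]])
print("turn/pi",R.from_matrix(Rm.T@T(np.radians(-5.0))).as_rotvec()/np.pi)
E
```

```text
[ 0.43754491 -0.14397358  0.021     ] [ 0.59041892 -0.15448815  0.029     ] 0.15323517694351468 expect .153
-3.9345680797062794
origin [ 0.44664101 -0.1445992 ] handle [ 0.50849488 -0.14885347]
[[ 0.926  0.376 -0.001]
 [ 0.376 -0.926  0.002]
 [-0.    -0.002 -1.   ]]
shift [ 0.4151269  -0.31972111  0.10717952]
turn/pi [-0.00073588  0.0001926   0.15058788]
```

>>> apply_moves:
  motion: [0, 0, 0, 0.41, -0.32, 0, 1, 0, 0, 0, 0.83, -0.64, 0, 1, 0, 0, 0, 0.83, -0.64, 0, 1, 0, 0, 0, 0.83, -0.64, 0, 1]

```text
time_s: 0.43
ee_pos: [0.3028, -0.5051, 0.2072]
orientation: [-3.075, -0.617, -0.006]
ft_force: [1.1, 0.0, 0.7]
opening: 0.0854
grasp_force: 0.0
```

>>> apply_moves:
  motion: [0, 0, 0, 0.41, -0.32, 0, 1, 0, 0, 0, 0.83, -0.64, 0, 1, 0, 0, 0, 0.83, -0.64, 0, 1, 0, 0, 0, 0.83, -0.64, 0, 1]

```text
time_s: 0.77
ee_pos: [0.3544, -0.4152, 0.2073]
orientation: [-3.076, -0.617, -0.004]
ft_force: [0.1, 0.4, -0.7]
opening: 0.0857
grasp_force: 0.0
```

>>> apply_moves:
  motion: [0, 0, 0, 0.41, -0.32, 0, 1, 0, 0, 0, 0.83, -0.64, 0, 1, 0, 0, 0, 0.83, -0.64, 0, 1, 0, 0, 0, 0.83, -0.64, 0, 1]

```text
time_s: 1.1
ee_pos: [0.4064, -0.3255, 0.2074]
orientation: [-3.078, -0.616, -0.004]
ft_force: [-0.4, 0.5, -0.4]
opening: 0.0853
grasp_force: 0.0
```

>>> apply_moves:
  motion: [0, 0, 0, 0.41, -0.32, 0, 1, 0, 0, 0, 0.83, -0.64, 0, 1, 0, 0, 0, 0.83, -0.64, 0, 1, 0, 0, 0, 0.83, -0.64, 0, 1]

```text
time_s: 1.43
ee_pos: [0.4588, -0.2355, 0.2074]
orientation: [-3.078, -0.615, -0.004]
ft_force: [0.6, -0.1, -0.7]
opening: 0.0853
grasp_force: 0.0
```

>>> apply_moves:
  motion: [0, 0, 0.04, 0.41, -0.32, 0.4, 0.6, 0, 0, 0.08, 0.83, -0.64, 0.8, 0.6, 0, 0, 0.12, 0.83, -0.64, 1.0, 0.6, 0, 0, 0.15, 0.83, -0.64, 1.0, 0.6, 0, 0, 0.15, 0.83, -0.64, 1.0, 0.6, 0, 0, 0.15, 0.83, -0.64, 1.0, 0.6]

```text
time_s: 1.93
ee_pos: [0.5079, -0.1515, 0.1068]
orientation: [3.137, -0.131, -0.004]
ft_force: [0.1, -1.1, 0.5]
opening: 0.0513
grasp_force: 0.0
```

```bash
cat >> h.py <<'E'
def T(yd):
    a=np.radians(yd); return np.array([[np.cos(a),np.sin(a),0],[np.sin(a),-np.cos(a),0],[0,0,-1]])
def plan(p,yd):
    r=get_obs(); Rm=R.from_rotvec(r["orientation"]).as_matrix()
    print("t",r["time_s"],"pos",r["ee_pos"].round(4),"yaw",np.degrees(np.arctan2(Rm[1,0],Rm[0,0])).round(2),"tilt",Rm[2].round(4),"q",r["qpos"].round(2),"F",r["ft_force"].round(2),"M",r["moment"].round(3),"op",round(r["opening"],4),round(r["grasp_force"],1))
    print("shift(10cm)",(Rm.T@(np.array(p)-r["ee_pos"])*10).round(3),"turn/pi",(R.from_matrix(Rm.T@T(yd)).as_rotvec()/np.pi).round(4))
E
python3 -c "
from h import *
plan([.508,-.149,.006],-5)"
```

```text
t 1.9333 pos [ 0.5079 -0.1515  0.1068] yaw -4.8 tilt [-0.0025  0.0018 -1.    ] q [ 0.21  0.56  0.05  1.89 -0.04  0.7  -1.37] F [ 0.1  -1.06  0.47] M [-0.057 -0.01   0.07 ] op 0.0513 0.0
shift(10cm) [ 0.002 -0.027  1.008] turn/pi [0.0006 0.0008 0.0011]
```

>>> apply_moves:
  motion: [0, 0, 0, 0, -0.025, 0.35, 0.6, 0, 0, 0, 0, -0.025, 0.7, 0.6, 0, 0, 0, 0, -0.025, 0.9, 0.6, 0, 0, 0, 0, -0.025, 1.0, 0.6, 0, 0, 0, 0, -0.025, 1.0, 0.6]

```text
time_s: 2.35
ee_pos: [0.5077, -0.15, 0.007]
orientation: [3.137, -0.138, -0.003]
ft_force: [-0.6, 0.4, 0.6]
opening: 0.0507
grasp_force: 0.0
```

>>> apply_moves:
  motion: [0, 0, 0, 0, 0, 0, 0.3, 0, 0, 0, 0, 0, 0, 0.2, 0, 0, 0, 0, 0, 0, 0, 0, 0, 0, 0, 0, 0, 0, 0, 0, 0, 0, 0, 0, 0, 0, 0, 0, 0, 0, 0, 0, 0, 0, 0, 0, 0, 0, 0]

```text
time_s: 2.93
ee_pos: [0.509, -0.147, 0.0078]
orientation: [3.139, -0.134, 0.001]
ft_force: [0.0, 0.3, 0.0]
opening: 0.0001
grasp_force: 0.0
```

```bash
python3 -c "
from h import *
plan([.508,-.149,.15],-5)"
```

```text
t 2.9333 pos [ 0.509  -0.147   0.0078] yaw -4.87 tilt [ 5.e-04  0.e+00 -1.e+00] q [ 0.22  0.72  0.03  1.96 -0.05  0.47 -1.37] F [0.03 0.28 0.  ] M [ 0.005 -0.02   0.04 ] op 0.0001 0.0
shift(10cm) [-0.008  0.021 -1.422] turn/pi [ 0.     -0.0001  0.0007]
```

The fingers shut on nothing, so I look again.

```bash
python3 - <<'E'
from h import *
im,_=camera("side"); im2,_=camera("top")
a=cv2.resize(im[190:320,260:420],None,fx=2.5,fy=2.5); b=cv2.resize(im2[190:310,310:430],None,fx=2.7,fy=2.7)
C=np.zeros((330,740,3),np.uint8); C[:a.shape[0],:400]=a; C[:b.shape[0],410:410+b.shape[1]]=b; save("g1.png",C)
print(proj("side",[[.508,-.149,.007]]),proj("top",[[.508,-.149,.007]]))
E
```

```text
[[343.0840193 256.3278393]] [[360.13875233 254.91119488]]
```

View pics/g1.png

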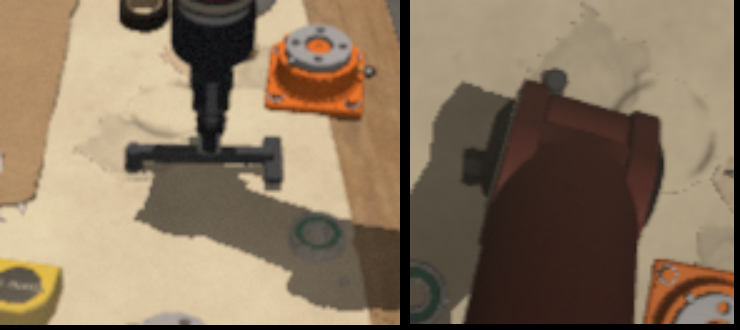

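The crop shows the closed finger tips at or above the bar near side pixel (344,250), with the spanner unmoved. I check with depth where the fingers really are.

```bash
python3 - <<'E'
from h import *
im,d=camera("side"); P=cloud("side",d)
for v in range(222,262,2):
    u=range(338,352); print(v,[ "%.0f,%.0f,%.0f|%d"%(*(P[v,k]*1000),im[v,k].mean()) for k in (340,343,346,349)])
print(get_obs()["ee_pos"], get_obs()["opening"])
E
```

```text
222 ['521,-117,144|14', '515,-109,150|22', '508,-113,146|28', '502,-109,149|14']
224 ['521,-113,141|14', '515,-109,144|47', '508,-112,141|47', '502,-108,145|22']
226 ['521,-113,136|17', '515,-109,138|45', '508,-110,137|39', '502,-105,141|20']
228 ['521,-117,126|18', '515,-106,135|50', '508,-107,134|45', '501,-109,132|17']
230 ['520,-125,114|25', '515,-104,131|47', '509,-100,135|43', '500,-121,116|19']
232 ['519,-133,100|22', '515,-99,129|51', '509,-98,130|42', '498,-131,101|18']
234 ['522,-103,120|35', '516,-94,128|48', '509,-96,126|49', '498,-131,95|41']
236 ['523,-90,126|22', '516,-93,124|41', '510,-90,126|39', '503,-93,123|65']
238 ['523,-91,120|23', '516,-86,123|53', '510,-87,122|45', '503,-87,122|28']
240 ['523,-85,119|17', '516,-87,117|39', '510,-86,117|35', '503,-83,119|75']
242 ['522,-98,101|26', '515,-98,101|15', '508,-99,100|21', '501,-97,100|110']
244 ['517,-142,55|53', '511,-133,62|16', '504,-132,63|43', '499,-115,78|178']
246 ['517,-141,49|65', '511,-134,55|21', '504,-134,55|42', '490,-189,4|198']
248 ['517,-142,42|67', '510,-137,46|25', '504,-132,50|45', '490,-185,0|118']
250 ['517,-138,39|65', '510,-135,42|27', '503,-133,43|49', '494,-149,27|36']
252 ['516,-147,24|33', '509,-147,24|40', '502,-143,27|36', '494,-146,23|35']
254 ['516,-147,17|34', '509,-146,18|32', '501,-146,17|36', '494,-147,16|37']
256 ['515,-157,1|92', '507,-158,-0|88', '500,-154,3|90', '492,-157,-1|101']
258 ['516,-148,3|87', '508,-149,1|89', '501,-148,2|89', '494,-147,2|92']
260 ['516,-142,1|91', '508,-144,-0|89', '501,-143,0|89', '494,-142,1|88']
[ 0.50887334 -0.14693819  0.00754378] 0.00024417947079492596
```

```bash
python3 - <<'E'
from h import *
z=np.load("/tmp/side0.npz"); im,d=z["im"],z["d"]; P=cloud("side",d)
print(proj("side",[[.2443,-.6015,.2064],[.2443,-.6015,.22]]))
im1,d1=camera("side")
a=cv2.resize(im[20:110,390:480],None,fx=4,fy=4,interpolation=cv2.INTER_CUBIC)
b=cv2.resize(im1[190:280,300:390],None,fx=4,fy=4,interpolation=cv2.INTER_CUBIC)
b=cv2.convertScaleAbs(b,alpha=2);a=cv2.convertScaleAbs(a,alpha=2)
save("g2.png",np.hstack([a,b]))
print(proj("side",[[.508,-.149,.007],[.508,-.149,.029],[.508,-.149,.045]]))
E
```

```text
[[423.96606134  91.94881965]
 [424.59763509  87.43218101]]
[[343.0840193  256.3278393 ]
 [343.31298271 249.73976008]
 [343.48297081 244.84860673]]
```

View pics/g2.png

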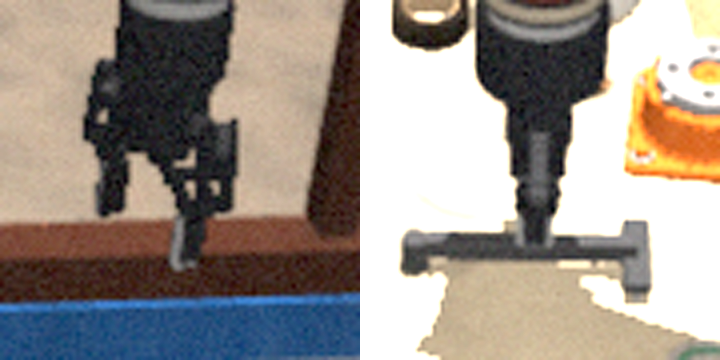

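The picture shows the pad tips ending at about row 250, level with the bar's top (z about 0.03). The tips are roughly 20 mm higher than the reading implies, so I open and go lower in small steps while watching the force.

>>> apply_moves:
  motion: [0, 0, 0, 0, 0, 0, 0.3, 0, 0, 0, 0, 0.01, 0, 0.5, 0, 0, 0, 0, 0.01, 0, 0.5, 0, 0, 0, 0, 0.01, 0, 0.5, 0, 0, 0, 0, 0.01, 0.05, 0.5, 0, 0, 0, 0, 0.01, 0.1, 0.5, 0, 0, 0, 0, 0.01, 0.14, 0.5, 0, 0, 0, 0, 0.01, 0.14, 0.5]

```text
time_s: 3.8
ee_pos: [0.5079, -0.1477, -0.0076]
orientation: [-3.138, 0.134, 0.004]
ft_force: [-1.3, -0.3, -0.7]
opening: 0.0425
grasp_force: 0.0
```

```bash
python3 - <<'E'
from h import *
plan([.508,-.149,.006],-5)
im1,d1=camera("side")
b=cv2.resize(im1[190:290,290:410],None,fx=5,fy=5,interpolation=cv2.INTER_CUBIC)
save("g3.png",cv2.convertScaleAbs(b,alpha=2))
E
```

```text
t 3.8 pos [ 0.5079 -0.1477 -0.0076] yaw -4.89 tilt [-2.3e-03 -5.0e-04 -1.0e+00] q [ 0.22  0.75  0.03  1.96 -0.05  0.44 -1.37] F [-1.33 -0.27 -0.68] M [ 0.023 -0.033  0.007] op 0.0425 0.0
shift(10cm) [ 0.002  0.013 -0.136] turn/pi [-0.0002  0.0007  0.0006]
```

View pics/g3.png

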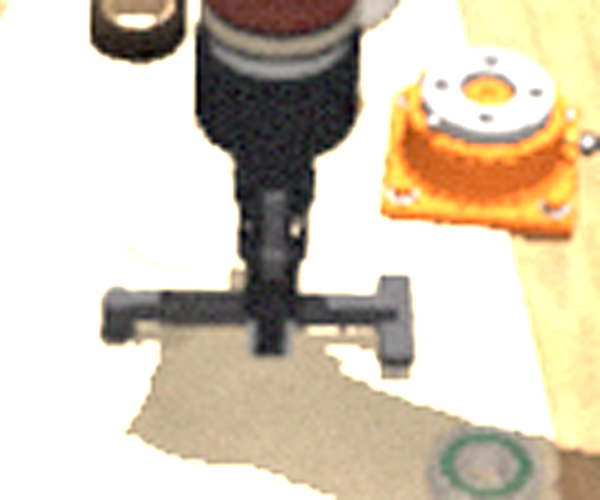

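The near finger tip now hangs in front of the bar at crop (270,355), below the bar's top edge. I close here.

>>> apply_moves:
  motion: [0, 0, 0, 0, 0, 0, 0.3, 0, 0, 0, 0, 0, 0, 0.2, 0, 0, 0, 0, 0, 0, 0.1, 0, 0, 0, 0, 0, 0, 0.1, 0, 0, 0, 0, 0, 0, 0.1, 0, 0, 0, 0, 0, 0, 0]

```text
time_s: 4.35
ee_pos: [0.509, -0.1484, -0.0061]
orientation: [3.138, -0.135, 0.001]
ft_force: [0.3, -0.0, 2.1]
opening: 0.0105
grasp_force: 59.1
```

```bash
python3 - <<'E'
from h import *
plan([.508,-.149,.006],-5)
print([(y,zz,proj("side",[[.508,y,zz]]).round(1)[0]) for y in(-.12,-.13,-.14) for zz in(0,.01,.02)])
E
```

```text
t 4.35 pos [ 0.509  -0.1484 -0.0061] yaw -4.92 tilt [ 7.e-04  4.e-04 -1.e+00] q [ 0.22  0.74  0.03  1.96 -0.05  0.44 -1.37] F [ 0.33 -0.04  2.09] M [-0.211  0.104 -0.102] op 0.0105 59.1
shift(10cm) [-0.009  0.007 -0.121] turn/pi [ 0.0001 -0.0002  0.0004]
[(-0.12, 0, array([344. , 266.7])), (-0.12, 0.01, array([344.1, 263.8])), (-0.12, 0.02, array([344.2, 260.8])), (-0.13, 0, array([343.7, 263.8])), (-0.13, 0.01, array([343.8, 260.9])), (-0.13, 0.02, array([343.9, 257.9])), (-0.14, 0, array([343.3, 261. ])), (-0.14, 0.01, array([343.4, 258. ])), (-0.14, 0.02, array([343.5, 255. ]))]
```

>>> apply_moves:
  motion: [0, 0, 0, 0, 0, 0, 0.35, 0, 0, 0, 0, 0, 0, 0.35, 0, 0, 0, 0, 0, 0.03, 0.35, 0, 0, 0, 0, 0, 0.06, 0.35, 0, 0, 0, 0, 0, 0.06, 0.25, 0, 0, 0, 0, 0, 0.06, 0.18, 0, 0, 0, 0, 0, 0.06, 0.1, 0, 0, 0, 0, 0, 0.06, 0.05, 0, 0, 0, 0, 0, 0.06, 0, 0, 0, 0, 0, 0, 0.06, 0]

```text
time_s: 5.18
ee_pos: [0.5086, -0.1479, -0.0126]
orientation: [-3.138, 0.134, 0.001]
ft_force: [0.2, 0.7, -1.0]
opening: 0.0104
grasp_force: 59.3
```

```bash
python3 - <<'E'
from h import *
plan([.508,-.149,.1],-5)
E
```

```text
t 5.1833 pos [ 0.5086 -0.1479 -0.0126] yaw -4.89 tilt [-4.e-04 -3.e-04 -1.e+00] q [ 0.22  0.75  0.03  1.97 -0.05  0.42 -1.37] F [ 0.2   0.66 -1.05] M [ 0.132 -0.03  -0.024] op 0.0104 59.3
shift(10cm) [-0.006  0.011 -1.126] turn/pi [-0.0001  0.0001  0.0006]
```

>>> apply_moves:
  motion: [0, 0, 0, 0, 0, -0.2, 0, 0, 0, 0, 0, 0, -0.5, 0, 0, 0, 0, 0, 0, -0.8, 0, 0, 0, 0, 0, 0, -1.0, 0, 0, 0, 0, 0, 0, -1.0, 0]

```text
time_s: 5.6
ee_pos: [0.5117, -0.149, 0.0914]
orientation: [3.137, -0.134, 0.014]
ft_force: [0.3, 0.1, -2.6]
opening: 0.0108
grasp_force: 59.3
```

>>> apply_moves:
  motion: [0, 0, -0.037, 0, -0.1, 0, 0, 0, 0, -0.074, 0, -0.2, 0, 0, 0, 0, -0.111, 0, -0.3, 0, 0, 0, 0, -0.148, 0, -0.4, 0, 0, 0, 0, -0.185, 0, -0.5, 0, 0, 0, 0, -0.222, 0, -0.6, 0, 0, 0, 0, -0.259, 0, -0.7, 0, 0, 0, 0, -0.296, 0, -0.8, 0, 0, 0, 0, -0.333, 0, -0.9, 0, 0, 0, 0, -0.37, 0, -1.0, 0, 0, 0, 0, -0.407, 0, -1.0, 0, 0, 0, 0, -0.44, 0, -1.0, 0, 0]

```text
time_s: 6.6
ee_pos: [0.5162, -0.0473, 0.0861]
orientation: [-2.495, -1.905, 0.002]
ft_force: [0.3, -0.3, -2.7]
opening: 0.0106
grasp_force: 59.2
```

```bash
python3 - <<'E'
from h import *
plan([.5044,.1336,.1],153.8)
E
```

```text
t 6.6 pos [ 0.5162 -0.0473  0.0861] yaw 74.74 tilt [ 5.0e-04 -2.9e-03 -1.0e+00] q [ 0.28  0.6  -0.34  1.93  0.31  0.67 -0.52] F [ 0.26 -0.34 -2.71] M [-0.025 -0.003  0.029] op 0.0106 59.2
shift(10cm) [ 1.714 -0.591 -0.137] turn/pi [-0.0007 -0.0008 -0.4392]
```

>>> apply_moves:
  motion: [0, 0, 0, 0.35, -0.12, -0.05, 0, 0, 0, 0, 0.7, -0.24, -0.1, 0, 0, 0, 0, 1.0, -0.34, -0.13, 0, 0, 0, 0, 1.0, -0.34, -0.13, 0]

```text
time_s: 6.93
ee_pos: [0.5107, 0.0673, 0.1005]
orientation: [-2.487, -1.909, -0.009]
ft_force: [-0.4, 1.6, -3.5]
opening: 0.0105
grasp_force: 59.2
```

>>> apply_moves:
  motion: [0, 0, -0.037, 0.1, -0.1, 0, 0, 0, 0, -0.074, 0.2, -0.2, 0, 0, 0, 0, -0.111, 0.3, -0.25, 0, 0, 0, 0, -0.148, 0.4, -0.25, 0, 0, 0, 0, -0.185, 0.5, -0.25, 0, 0, 0, 0, -0.222, 0.6, -0.25, 0, 0, 0, 0, -0.259, 0.71, -0.25, 0, 0, 0, 0, -0.296, 0.71, -0.25, 0, 0, 0, 0, -0.333, 0.71, -0.25, 0, 0, 0, 0, -0.37, 0.71, -0.25, 0, 0, 0, 0, -0.407, 0.71, -0.25, 0, 0, 0, 0, -0.439, 0.71, -0.25, 0, 0]

```text
time_s: 7.93
ee_pos: [0.5058, 0.1313, 0.0989]
orientation: [-0.716, -3.056, 0.002]
ft_force: [0.4, 0.2, -2.6]
opening: 0.0109
grasp_force: 59.2
```

```bash
python3 - <<'E'
from h import *
plan([.5044,.1336,.1],153.8)
im,d=camera("side"); np.savez("/tmp/s1.npz",im=im,d=d)
save("g4.png",cv2.resize(im[250:400,270:420],None,fx=4,fy=4,interpolation=cv2.INTER_CUBIC))
print(proj("side",[[.56,.106,.055]]))
E
```

```text
t 7.9333 pos [0.5058 0.1313 0.0989] yaw 153.63 tilt [ 0.0026 -0.0017 -1.    ] q [ 0.17  0.66 -0.72  1.9   0.59  0.81  0.23] F [ 0.38  0.22 -2.56] M [0.025 0.002 0.017] op 0.0109 59.2
shift(10cm) [ 0.022  0.014 -0.011] turn/pi [-0.0005 -0.0008 -0.0009]
[[328.58957484 327.70737964]]
```

View pics/g4.png

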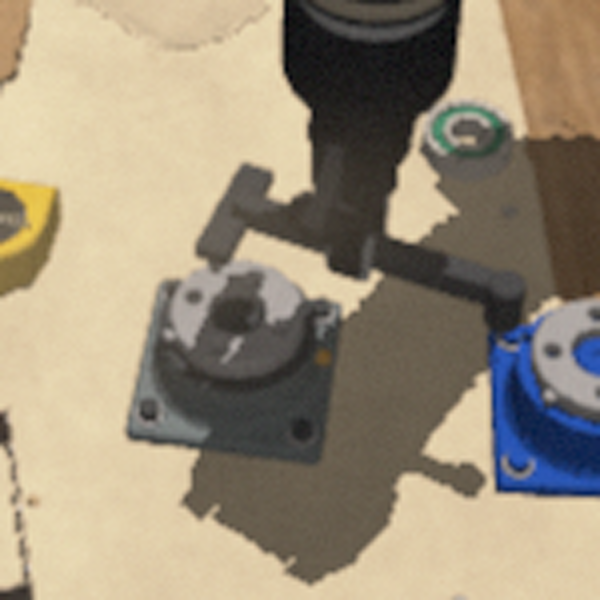

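The spanner is held level over the ring, with its head at crop (233,210) and the ring below at (238,315). I overlay the predicted head outline and prong tips to check the offset.

```bash
python3 - <<'E'
from h import *
im=np.load("/tmp/s1.npz")["im"]; d=np.load("/tmp/s1.npz")["d"]; P=cloud("side",d)
r=get_obs(); Rm=R.from_rotvec(r["orientation"]).as_matrix(); p=r["ee_pos"]; z0=p[2]+.0126
X=Rm[:,0]; Y=-Rm[:,1]; o=p-.062*X; o[2]=z0
pt=lambda x,y,z:o+x*X+y*Y+np.array([0,0,z])
g=cv2.resize(im[250:400,270:420],None,fx=4,fy=4,interpolation=cv2.INTER_CUBIC); g=cv2.convertScaleAbs(g,alpha=1.8)
f=lambda q:((proj("side",q)-[270,250])*4+1.5)
c=f([pt(-.009,-.03,.021),pt(.009,-.03,.021),pt(.009,.03,.021),pt(-.009,.03,.021)]); cv2.polylines(g,[c.round().astype(int)],True,(255,0,0),1)
for y in(-.024,.024):
    a,b=f([pt(0,y,0),pt(0,y,.011)]).round().astype(int); cv2.line(g,tuple(a),tuple(b),(0,255,0),1)
k=f([pt(.144,0,.029),pt(.135,0,0),pt(.126,0,.029)]).round().astype(int); [cv2.circle(g,tuple(q),2,(255,0,255),-1) for q in k]
save("g5.png",cv2.resize(g[100:400,130:560],None,fx=1.8,fy=1.8))
E
```

```text
(no output)
```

View pics/g5.png

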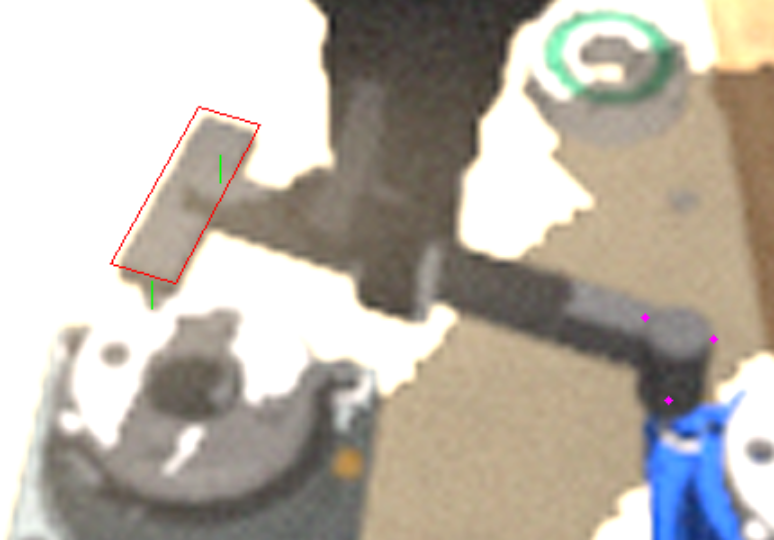

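The overlay matches within about 1 mm. I go down to just above the ring face.

>>> apply_moves:
  motion: [0, 0, -0.001, 0.018, 0.01, 0.15, 0, 0, 0, -0.001, 0.018, 0.01, 0.3, 0, 0, 0, -0.001, 0.018, 0.01, 0.42, 0, 0, 0, -0.001, 0.018, 0.01, 0.5, 0, 0, 0, -0.001, 0.018, 0.01, 0.5, 0, 0, 0, -0.001, 0.018, 0.01, 0.5, 0]

```text
time_s: 8.48
ee_pos: [0.5053, 0.1338, 0.05]
orientation: [-0.72, -3.057, 0.001]
ft_force: [-0.4, 0.1, -2.1]
opening: 0.0106
grasp_force: 59.1
```

```bash
python3 - <<'E'
from h import *
plan([.5046,.1330,.0424],153.8)
E
```

```text
t 8.4833 pos [0.5053 0.1338 0.05  ] yaw 153.49 tilt [ 1.e-03 -6.e-04 -1.e+00] q [ 0.12  0.73 -0.65  1.94  0.67  0.71  0.16] F [-0.43  0.12 -2.13] M [ 0.087  0.    -0.005] op 0.0106 59.1
shift(10cm) [ 0.003 -0.011  0.076] turn/pi [-0.0002 -0.0003 -0.0017]
```

>>> apply_moves:
  motion: [0, 0, -0.002, 0.003, -0.01, 0.02, 0, 0, 0, -0.002, 0.003, -0.01, 0.04, 0, 0, 0, -0.002, 0.003, -0.01, 0.06, 0, 0, 0, -0.002, 0.003, -0.01, 0.075, 0, 0, 0, -0.002, 0.003, -0.01, 0.085, 0, 0, 0, -0.002, 0.003, -0.01, 0.085, 0]

```text
time_s: 8.98
ee_pos: [0.5049, 0.1331, 0.042]
orientation: [-0.71, -3.06, 0.0]
ft_force: [-0.6, 0.4, -2.6]
opening: 0.0104
grasp_force: 59.1
```

```bash
python3 - <<'E'
from h import *
plan([.5046,.1330,.0424],153.8)
E
```

```text
t 8.9833 pos [0.5049 0.1331 0.042 ] yaw 153.86 tilt [ 1.e-04 -1.e-04 -1.e+00] q [ 0.11  0.74 -0.64  1.95  0.69  0.69  0.15] F [-0.61  0.45 -2.63] M [-0.008  0.05  -0.029] op 0.0104 59.1
shift(10cm) [ 0.002 -0.002 -0.004] turn/pi [-0.     -0.      0.0004]
```

>>> apply_moves:
  motion: [0, 0, 0, 0, 0, 0.01, 0, 0, 0, 0, 0, 0, 0.02, 0, 0, 0, 0, 0, 0, 0.02, 0]

```text
time_s: 9.23
ee_pos: [0.5048, 0.133, 0.0399]
orientation: [-0.71, -3.06, 0.0]
ft_force: [-0.5, -0.2, -3.1]
opening: 0.0105
grasp_force: 59.1
```

>>> apply_moves:
  motion: [0, 0, 0, 0, 0, 0.01, 0, 0, 0, 0, 0, 0, 0.02, 0, 0, 0, 0, 0, 0, 0.02, 0]

```text
time_s: 9.48
ee_pos: [0.5048, 0.133, 0.0378]
orientation: [-0.71, -3.06, 0.0]
ft_force: [0.4, -0.9, -2.7]
opening: 0.0109
grasp_force: 59.1
```

No reaction 4.5 mm below the face, so the prongs are in the holes. I continue down carefully.

>>> apply_moves:
  motion: [0, 0, 0, 0, 0, 0.01, 0, 0, 0, 0, 0, 0, 0.02, 0, 0, 0, 0, 0, 0, 0.03, 0, 0, 0, 0, 0, 0, 0.04, 0, 0, 0, 0, 0, 0, 0.04, 0]

```text
time_s: 9.9
ee_pos: [0.5048, 0.133, 0.0338]
orientation: [-0.71, -3.06, 0.0]
ft_force: [-0.4, -0.9, -2.8]
opening: 0.0105
grasp_force: 59.1
```

>>> apply_moves:
  motion: [0, 0, 0, 0, 0, 0.01, 0, 0, 0, 0, 0, 0, 0.02, 0, 0, 0, 0, 0, 0, 0.02, 0]

```text
time_s: 10.15
ee_pos: [0.5048, 0.1331, 0.0319]
orientation: [-0.71, -3.06, 0.0]
ft_force: [-0.8, 0.1, -2.0]
opening: 0.0105
grasp_force: 59.1
```

```bash
python3 - <<'E'
from h import *
plan([.5046,.1330,.0424],153.8)
im,d=camera("side"); save("g6.png",cv2.convertScaleAbs(cv2.resize(im[270:390,270:420],None,fx=5,fy=5,interpolation=cv2.INTER_CUBIC),alpha=1.6))
E
```

```text
t 10.15 pos [0.5048 0.1331 0.0319] yaw 153.87 tilt [ 2.e-04 -2.e-04 -1.e+00] q [ 0.1   0.75 -0.63  1.95  0.7   0.67  0.14] F [-0.82  0.09 -1.96] M [0.03  0.02  0.036] op 0.0105 59.1
shift(10cm) [ 0.002 -0.002 -0.105] turn/pi [-0.     -0.0001  0.0004]
```

View pics/g6.png

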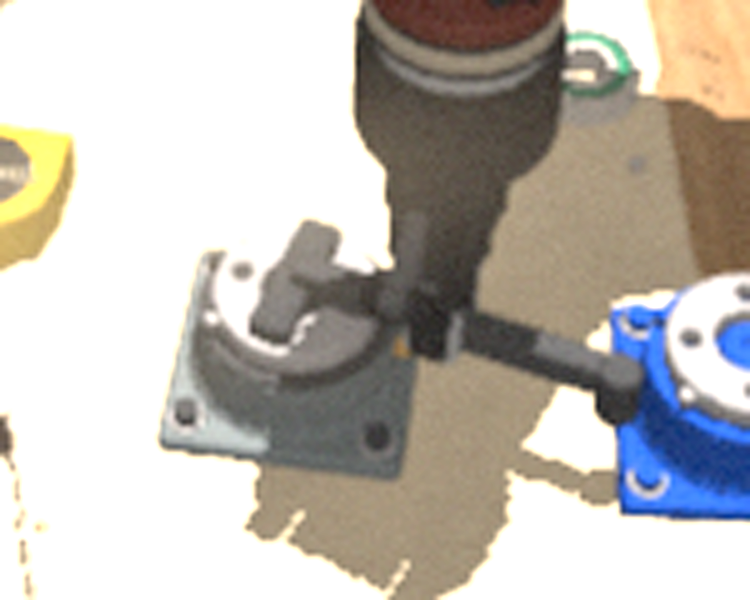

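The prongs are in, with the head about 0.5 mm off the face. The orange stop at crop (400,345) lies on the side the fingers move away from. I now turn clockwise on a 62 mm arc, 12° first.

```bash
cat >> h.py <<'E'
def tq():
    r=get_obs(); p=r["ee_pos"]-[.56,.106,0]; F=r["ft_force"]; Rm=R.from_rotvec(r["orientation"]).as_matrix()
    print("t",round(r["time_s"],2),"pos",r["ee_pos"].round(4),"yaw",np.degrees(np.arctan2(Rm[1,0],Rm[0,0])).round(2),"F",F.round(2),"M",r["moment"].round(3),"axis torque",round(r["moment"][2]+p[0]*F[1]-p[1]*F[0],3),"rad",np.hypot(*p[:2]).round(4))
E
python3 -c "
from h import *
for a in (1,2,3,4,6,8,9,10,12,14): b=np.radians(a); print(a,(a/180).__round__(4),round(.62*(np.cos(b)-1),4),round(.62*np.sin(b),4))
tq()"
```

```text
1 0.0056 -0.0001 0.0108
2 0.0111 -0.0004 0.0216
3 0.0167 -0.0008 0.0324
4 0.0222 -0.0015 0.0432
6 0.0333 -0.0034 0.0648
8 0.0444 -0.006 0.0863
9 0.05 -0.0076 0.097
10 0.0556 -0.0094 0.1077
12 0.0667 -0.0135 0.1289
14 0.0778 -0.0184 0.15
t 10.2 pos [0.5048 0.1331 0.0319] yaw 153.86 F [-0.83  0.1  -2.16] M [ 0.085  0.04  -0.023] axis torque -0.006 rad 0.0614
```

>>> apply_moves:
  motion: [0, 0, 0.011, 0, 0.022, 0, 0, 0, 0, 0.022, -0.0015, 0.043, 0, 0, 0, 0, 0.033, -0.003, 0.065, 0, 0, 0, 0, 0.033, -0.003, 0.065, 0, 0]

```text
time_s: 10.53
ee_pos: [0.5073, 0.1386, 0.0319]
orientation: [-0.867, -3.019, 0.002]
ft_force: [-1.1, -0.2, -3.1]
opening: 0.0105
grasp_force: 59.2
```

```bash
python3 -c "
from h import *
tq()"
```

```text
t 10.53 pos [0.5073 0.1386 0.0319] yaw 147.94 F [-1.07 -0.24 -3.1 ] M [-0.084  0.192  0.06 ] axis torque 0.108 rad 0.0619
```

>>> apply_moves:
  motion: [0, 0, 0.011, 0, 0.022, 0, 0, 0, 0, 0.022, -0.0015, 0.043, 0, 0, 0, 0, 0.033, -0.003, 0.065, 0, 0, 0, 0, 0.044, -0.006, 0.086, 0, 0, 0, 0, 0.044, -0.006, 0.086, 0, 0]

```text
time_s: 10.95
ee_pos: [0.5123, 0.1453, 0.0319]
orientation: [-1.072, -2.952, 0.003]
ft_force: [-1.3, -0.9, -2.1]
opening: 0.0102
grasp_force: 59.3
```

```bash
python3 -c "
from h import *
tq()"
```

```text
t 10.95 pos [0.5123 0.1453 0.0319] yaw 140.09 F [-1.33 -0.86 -2.13] M [-0.172  0.288  0.197] axis torque 0.29 rad 0.0618
```

>>> apply_moves:
  motion: [0, 0, 0.011, 0, 0.022, 0, 0, 0, 0, 0.022, -0.0015, 0.043, 0, 0, 0, 0, 0.033, -0.003, 0.065, 0, 0, 0, 0, 0.044, -0.006, 0.086, 0, 0, 0, 0, 0.056, -0.009, 0.108, 0, 0, 0, 0, 0.067, -0.0135, 0.129, 0, 0, 0, 0, 0.067, -0.0135, 0.129, 0, 0]

```text
time_s: 11.53
ee_pos: [0.5217, 0.1544, 0.0318]
orientation: [-1.376, -2.823, 0.003]
ft_force: [-2.0, -0.6, -1.6]
opening: 0.0108
grasp_force: 59.2
```

```bash
python3 -c "
from h import *
tq()"
```

```text
t 11.53 pos [0.5217 0.1544 0.0318] yaw 128.03 F [-1.96 -0.64 -1.58] M [-0.225  0.37   0.206] axis torque 0.326 rad 0.0617
```

>>> apply_moves:
  motion: [0, 0, 0.011, 0, 0.022, 0, 0, 0, 0, 0.022, -0.0015, 0.043, 0, 0, 0, 0, 0.033, -0.003, 0.065, 0, 0, 0, 0, 0.033, -0.003, 0.065, 0, 0]

```text
time_s: 11.87
ee_pos: [0.527, 0.1581, 0.0318]
orientation: [-1.52, -2.748, 0.003]
ft_force: [-1.0, -0.9, -3.0]
opening: 0.0102
grasp_force: 59.3
```

```bash
python3 -c "
from h import *
tq()"
```

```text
t 11.87 pos [0.527  0.1581 0.0318] yaw 122.09 F [-0.97 -0.9  -3.03] M [-0.275  0.419  0.165] axis torque 0.245 rad 0.0617
```

>>> apply_moves:
  motion: [0, 0, 0.0055, 0, 0.011, 0, 0, 0, 0, 0.011, -0.0005, 0.022, 0, 0, 0, 0, 0.011, -0.0005, 0.022, 0, 0]

```text
time_s: 12.12
ee_pos: [0.5289, 0.1593, 0.0318]
orientation: [-1.57, -2.72, 0.002]
ft_force: [-3.2, -1.5, -2.2]
opening: 0.0104
grasp_force: 59.2
```

```bash
python3 -c "
from h import *
tq()"
```

```text
t 12.12 pos [0.5289 0.1593 0.0318] yaw 120.01 F [-3.16 -1.49 -2.24] M [-0.326  0.65   0.142] axis torque 0.357 rad 0.0617
```

>>> apply_moves:
  motion: [0, 0, 0.004, 0, 0.008, 0, 0, 0, 0, 0.008, -0.0003, 0.016, 0, 0, 0, 0, 0.008, -0.0003, 0.016, 0, 0]

```text
time_s: 12.37
ee_pos: [0.5305, 0.1601, 0.0318]
orientation: [-1.605, -2.7, 0.002]
ft_force: [-2.9, -1.2, -2.3]
opening: 0.0105
grasp_force: 59.2
```

```bash
python3 -c "
from h import *
tq()"
```

```text
t 12.37 pos [0.5305 0.1601 0.0318] yaw 118.54 F [-2.88 -1.2  -2.35] M [-0.408  0.768  0.164] axis torque 0.355 rad 0.0617
```

>>> apply_moves:
  motion: [0, 0, 0.004, 0, 0.008, 0, 0, 0, 0, 0.008, -0.0003, 0.016, 0, 0, 0, 0, 0.008, -0.0003, 0.016, 0, 0]

```text
time_s: 12.62
ee_pos: [0.5319, 0.1609, 0.0318]
orientation: [-1.639, -2.679, 0.002]
ft_force: [-4.3, -0.9, -2.0]
opening: 0.0106
grasp_force: 59.2
```

```bash
python3 -c "
from h import *
tq()"
```

```text
t 12.62 pos [0.5319 0.1609 0.0318] yaw 117.09 F [-4.26 -0.92 -1.97] M [-0.47   0.914  0.058] axis torque 0.318 rad 0.0617
```

>>> apply_moves:
  motion: [0, 0, 0.004, 0, 0.008, 0, 0, 0, 0, 0.008, -0.0003, 0.016, 0, 0, 0, 0, 0.008, -0.0003, 0.016, 0, 0]

```text
time_s: 12.87
ee_pos: [0.5334, 0.1616, 0.0318]
orientation: [-1.673, -2.658, 0.002]
ft_force: [-3.7, -2.9, -2.7]
opening: 0.0102
grasp_force: 59.2
```

```bash
python3 -c "
from h import *
tq()"
```

```text
t 12.87 pos [0.5334 0.1616 0.0318] yaw 115.64 F [-3.67 -2.87 -2.67] M [-0.49   1.001  0.026] axis torque 0.306 rad 0.0617
```

>>> apply_moves:
  motion: [0, 0, 0.004, 0, 0.008, 0, 0, 0, 0, 0.008, -0.0003, 0.016, 0, 0, 0, 0, 0.008, -0.0003, 0.016, 0, 0]

```text
time_s: 13.12
ee_pos: [0.5348, 0.1623, 0.0318]
orientation: [-1.706, -2.638, 0.002]
ft_force: [-4.6, -2.5, -2.6]
opening: 0.0105
grasp_force: 59.2
```

```bash
python3 -c "
from h import *
tq()"
```

```text
t 13.12 pos [0.5348 0.1623 0.0318] yaw 114.22 F [-4.63 -2.47 -2.63] M [-0.482  1.056  0.04 ] axis torque 0.363 rad 0.0617
```

>>> apply_moves:
  motion: [0, 0, 0.004, 0, 0.008, 0, 0, 0, 0, 0.008, -0.0003, 0.016, 0, 0, 0, 0, 0.008, -0.0003, 0.016, 0, 0]

```text
time_s: 13.37
ee_pos: [0.5363, 0.1629, 0.0319]
orientation: [-1.739, -2.616, 0.002]
ft_force: [-5.2, -1.3, -2.0]
opening: 0.0108
grasp_force: 59.2
```

```bash
python3 -c "
from h import *
tq()"
```

```text
t 13.37 pos [0.5363 0.1629 0.0319] yaw 112.79 F [-5.19 -1.34 -1.98] M [-0.551  1.017  0.058] axis torque 0.385 rad 0.0616
```

>>> apply_moves:
  motion: [0, 0, 0.004, 0, 0.008, 0, 0, 0, 0, 0.008, -0.0003, 0.016, 0, 0, 0, 0, 0.008, -0.0003, 0.016, 0, 0]

```text
time_s: 13.62
ee_pos: [0.5377, 0.1635, 0.0318]
orientation: [-1.771, -2.594, 0.002]
ft_force: [-4.5, -1.9, -1.8]
opening: 0.0103
grasp_force: 59.2
```

```bash
python3 -c "
from h import *
tq()"
```

```text
t 13.62 pos [0.5377 0.1635 0.0318] yaw 111.35 F [-4.48 -1.89 -1.77] M [-0.57   1.051  0.002] axis torque 0.302 rad 0.0616
```

>>> apply_moves:
  motion: [0, 0, 0.004, 0, 0.008, 0, 0, 0, 0, 0.008, -0.0003, 0.016, 0, 0, 0, 0, 0.008, -0.0003, 0.016, 0, 0]

```text
time_s: 13.87
ee_pos: [0.5392, 0.164, 0.0318]
orientation: [-1.804, -2.571, 0.002]
ft_force: [-4.9, -1.8, -1.7]
opening: 0.0105
grasp_force: 59.2
```

```bash
python3 -c "
from h import *
tq()"
```

```text
t 13.87 pos [0.5392 0.164  0.0318] yaw 109.91 F [-4.88 -1.76 -1.72] M [-0.531  1.013  0.005] axis torque 0.325 rad 0.0616
```

>>> apply_moves:
  motion: [0, 0, 0.004, 0, 0.008, 0, 0, 0, 0, 0.008, -0.0003, 0.016, 0, 0, 0, 0, 0.008, -0.0003, 0.016, 0, 0]

```text
time_s: 14.12
ee_pos: [0.5406, 0.1645, 0.0318]
orientation: [-1.836, -2.549, 0.002]
ft_force: [-3.9, -1.6, -2.6]
opening: 0.0107
grasp_force: 59.2
```

```bash
python3 -c "
from h import *
tq()"
```

```text
t 14.12 pos [0.5406 0.1645 0.0318] yaw 108.47 F [-3.88 -1.64 -2.59] M [-0.582  1.032  0.056] axis torque 0.315 rad 0.0616
```

>>> apply_moves:
  motion: [0, 0, 0.004, 0, 0.008, 0, 0, 0, 0, 0.008, -0.0003, 0.016, 0, 0, 0, 0, 0.008, -0.0003, 0.016, 0, 0]

```text
time_s: 14.37
ee_pos: [0.5422, 0.165, 0.0318]
orientation: [-1.868, -2.525, 0.003]
ft_force: [-4.3, -1.5, -2.4]
opening: 0.0108
grasp_force: 59.2
```

```bash
python3 -c "
from h import *
tq()"
```

```text
t 14.37 pos [0.5422 0.165  0.0318] yaw 107.03 F [-4.27 -1.5  -2.43] M [-0.525  1.091 -0.032] axis torque 0.247 rad 0.0616
```

>>> apply_moves:
  motion: [0, 0, 0.004, 0, 0.008, 0, 0, 0, 0, 0.008, -0.0003, 0.016, 0, 0, 0, 0, 0.008, -0.0003, 0.016, 0, 0]

```text
time_s: 14.62
ee_pos: [0.5437, 0.1654, 0.0318]
orientation: [-1.899, -2.502, 0.003]
ft_force: [-4.5, -1.4, -2.4]
opening: 0.0106
grasp_force: 59.2
```

```bash
python3 -c "
from h import *
tq()"
```

```text
t 14.62 pos [0.5437 0.1654 0.0318] yaw 105.59 F [-4.47 -1.43 -2.38] M [-0.522  1.007  0.034] axis torque 0.323 rad 0.0616
```

>>> apply_moves:
  motion: [0, 0, 0.004, 0, 0.008, 0, 0, 0, 0, 0.008, -0.0003, 0.016, 0, 0, 0, 0, 0.008, -0.0003, 0.016, 0, 0]

```text
time_s: 14.87
ee_pos: [0.5451, 0.1658, 0.0318]
orientation: [-1.93, -2.478, 0.003]
ft_force: [-4.6, -1.3, -2.1]
opening: 0.0101
grasp_force: 59.2
```

```bash
python3 -c "
from h import *
tq()"
```

```text
t 14.87 pos [0.5451 0.1658 0.0318] yaw 104.15 F [-4.55 -1.31 -2.12] M [-0.565  1.099 -0.026] axis torque 0.265 rad 0.0616
```

>>> apply_moves:
  motion: [0, 0, 0.004, 0, 0.008, 0, 0, 0, 0, 0.008, -0.0003, 0.016, 0, 0, 0, 0, 0.008, -0.0003, 0.016, 0, 0]

```text
time_s: 15.12
ee_pos: [0.5466, 0.1661, 0.0318]
orientation: [-1.961, -2.453, 0.003]
ft_force: [-4.9, -2.1, -2.4]
opening: 0.0108
grasp_force: 59.2
```

```bash
python3 -c "
from h import *
tq()"
```

```text
t 15.12 pos [0.5466 0.1661 0.0318] yaw 102.74 F [-4.95 -2.11 -2.37] M [-0.562  1.098  0.068] axis torque 0.394 rad 0.0616
```

>>> apply_moves:
  motion: [0, 0, 0.004, 0, 0.008, 0, 0, 0, 0, 0.008, -0.0003, 0.016, 0, 0, 0, 0, 0.008, -0.0003, 0.016, 0, 0]

```text
time_s: 15.37
ee_pos: [0.5479, 0.1664, 0.0317]
orientation: [-1.991, -2.429, 0.004]
ft_force: [-5.6, -2.3, -2.1]
opening: 0.0102
grasp_force: 59.3
```

```bash
python3 -c "
from h import *
tq()"
```

```text
t 15.37 pos [0.5479 0.1664 0.0317] yaw 101.34 F [-5.62 -2.32 -2.12] M [-0.597  1.187  0.157] axis torque 0.524 rad 0.0616
```

>>> apply_moves:
  motion: [0, 0, 0.004, 0, 0.008, 0, 0, 0, 0, 0.008, -0.0003, 0.016, 0, 0, 0, 0, 0.008, -0.0003, 0.016, 0, 0]

```text
time_s: 15.62
ee_pos: [0.5492, 0.1667, 0.0317]
orientation: [-2.02, -2.405, 0.005]
ft_force: [-5.8, -2.6, -1.9]
opening: 0.0103
grasp_force: 59.3
```

```bash
python3 -c "
from h import *
tq()
im,d=camera('side'); save('g7.png',cv2.convertScaleAbs(cv2.resize(im[275:395,260:410],None,fx=5,fy=5,interpolation=cv2.INTER_CUBIC),alpha=1.6)); np.savez('/tmp/s2.npz',im=im,d=d)"
```

```text
t 15.62 pos [0.5492 0.1667 0.0317] yaw 99.95 F [-5.75 -2.6  -1.95] M [-0.635  1.273  0.349] axis torque 0.726 rad 0.0616
```

View pics/g7.png

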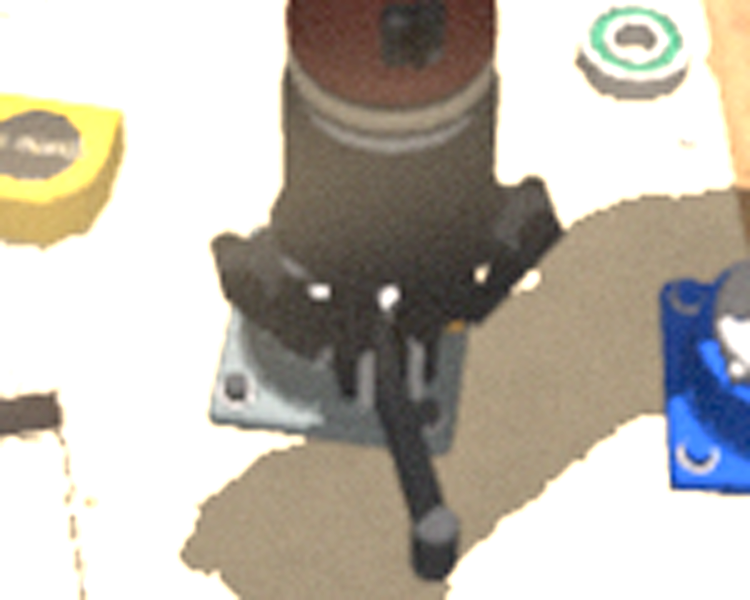

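Torque rose to 0.52 and then 0.73 N m, which means the stop is reached. The picture shows the handle pointing toward the camera, the knob at (435,540) clear of everything. I back off to unload the prongs.

>>> apply_moves:
  motion: [0, 0, -0.011, 0, -0.022, 0, 0, 0, 0, -0.022, -0.0015, -0.043, 0, 0, 0, 0, -0.028, -0.0024, -0.054, 0, 0, 0, 0, -0.028, -0.0024, -0.054, 0, 0]

```text
time_s: 16.0
ee_pos: [0.5457, 0.166, 0.0321]
orientation: [1.915, 2.49, 0.002]
ft_force: [-2.0, -2.0, -3.2]
opening: 0.0103
grasp_force: 59.2
```

```bash
python3 -c "
from h import *
tq()"
```

```text
t 16.0 pos [0.5457 0.166  0.0321] yaw 104.9 F [-2.01 -2.01 -3.22] M [-0.443  0.692 -0.061] axis torque 0.088 rad 0.0617
```

>>> apply_moves:
  motion: [0, 0, -0.005, 0, -0.014, 0, 0, 0, 0, -0.008, 0, -0.022, 0, 0, 0, 0, -0.008, 0, -0.022, 0, 0]

```text
time_s: 16.25
ee_pos: [0.5442, 0.1658, 0.0322]
orientation: [1.883, 2.514, 0.003]
ft_force: [-1.1, -1.7, -4.7]
opening: 0.0106
grasp_force: 59.0
```

```bash
python3 -c "
from h import *
tq()"
```

```text
t 16.25 pos [0.5442 0.1658 0.0322] yaw 106.35 F [-1.07 -1.73 -4.69] M [-0.18   0.334 -0.103] axis torque -0.012 rad 0.0619
```

>>> apply_moves:
  motion: [0, 0, 0, 0, 0, -0.02, 0, 0, 0, 0, 0, 0, -0.04, 0, 0, 0, 0, 0, 0, -0.06, 0, 0, 0, 0, 0, 0, -0.06, 0]

```text
time_s: 16.58
ee_pos: [0.5442, 0.1659, 0.0388]
orientation: [1.882, 2.514, 0.003]
ft_force: [-0.6, -0.8, -2.8]
opening: 0.0105
grasp_force: 59.1
```

```bash
python3 -c "
from h import *
tq()"
```

```text
t 16.58 pos [0.5442 0.1659 0.0388] yaw 106.35 F [-0.65 -0.8  -2.79] M [-0.185  0.119 -0.005] axis torque 0.047 rad 0.0619
```

>>> apply_moves:
  motion: [0, 0, 0, 0, 0, -0.1, 0, 0, 0, 0, 0, 0, -0.3, 0, 0, 0, 0, 0, 0, -0.5, 0, 0, 0, 0, 0, 0, -0.7, 0, 0, 0, 0, 0, 0, -0.7, 0]

```text
time_s: 17.0
ee_pos: [0.547, 0.1683, 0.1133]
orientation: [1.879, 2.511, 0.017]
ft_force: [1.7, 0.8, -2.3]
opening: 0.0104
grasp_force: 59.3
```

>>> apply_moves:
  motion: [0, 0, 0, -0.25, -0.07, 0, 0, 0, 0, 0, -0.5, -0.14, 0, 0, 0, 0, 0, -0.77, -0.226, 0, 0, 0, 0, 0, -0.77, -0.226, 0, 0]

```text
time_s: 17.33
ee_pos: [0.5435, 0.0764, 0.1071]
orientation: [1.893, 2.503, -0.011]
ft_force: [-0.4, -3.2, -2.2]
opening: 0.0101
grasp_force: 59.3
```

>>> apply_moves:
  motion: [0, 0, 0, -0.25, -0.07, 0, 0, 0, 0, 0, -0.5, -0.14, 0, 0, 0, 0, 0, -0.77, -0.226, 0, 0, 0, 0, 0, -0.77, -0.226, 0, 0]

```text
time_s: 17.67
ee_pos: [0.5432, -0.0038, 0.1071]
orientation: [1.894, 2.503, -0.01]
ft_force: [-0.6, -1.4, -3.1]
opening: 0.0104
grasp_force: 59.2
```

>>> apply_moves:
  motion: [0, 0, 0, -0.25, -0.07, 0, 0, 0, 0, 0, -0.5, -0.14, 0, 0, 0, 0, 0, -0.77, -0.226, 0, 0, 0, 0, 0, -0.77, -0.226, 0, 0, 0, 0, 0, -0.77, -0.226, 0, 0]

```text
time_s: 18.08
ee_pos: [0.5432, -0.0778, 0.1076]
orientation: [1.889, 2.509, -0.001]
ft_force: [-0.1, 0.5, -2.8]
opening: 0.0104
grasp_force: 59.2
```

```bash
python3 - <<'E'
from h import *
plan([.545,-.075,-.0126],106.35)
im,d=camera("side"); P=cloud("side",d); im0=np.load("/tmp/side0.npz")["im"]
# what stands on the target area, and ring face now
it,dt=camera("top"); Q=cloud("top",np.load("/tmp/top0.npz")["d"])
m=(abs(Q[...,0]-.54)<.08)&(Q[...,1]>-.16)&(Q[...,1]<.035); print("initial max z in area",np.percentile(Q[m][:,2],[50,99,100]))
p,X,Y=holes("side",im); th,mm=cv2.threshold(p,0,255,cv2.THRESH_OTSU); k,l,s,c=cv2.connectedComponentsWithStats(255-mm)
for i in range(1,k):
    if 60<s[i,4]<2500: print("hole",s[i,4],X[l==i].mean().round(4),Y[l==i].mean().round(4))
a=cv2.resize(im[290:370,280:380],None,fx=4,fy=4,interpolation=cv2.INTER_CUBIC); b=im[200:400,250:450]
C=np.zeros((400,800,3),np.uint8); C[:320,:400]=a; C[:400,400:800]=cv2.resize(b,None,fx=2,fy=2); save("g8.png",C)
E
```

```text
t 18.0833 pos [ 0.5432 -0.0778  0.1076] yaw 106.06 tilt [-9.e-04 -1.e-04 -1.e+00] q [ 0.42  0.63 -0.5   1.83  0.41  0.79 -0.01] F [-0.1   0.52 -2.84] M [ 0.133  0.01  -0.008] op 0.0104 59.2
shift(10cm) [0.023 0.025 1.202] turn/pi [-0.      0.0003 -0.0016]
initial max z in area [0.00437319 1.19866122 1.19866122]
hole 342 0.5809 0.0583
hole 171 0.5818 0.1134
hole 1632 0.5594 0.1046
hole 169 0.5679 0.0826
hole 174 0.5511 0.1275
hole 176 0.5369 0.0971
```

View pics/g8.png

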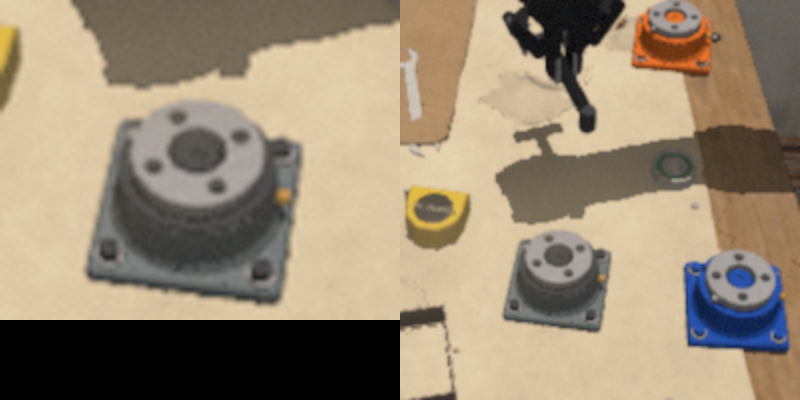

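The ring's holes moved from 63.7° to 20.2°, 43.5° clockwise, and the torque ramp matches the stop's 8 N m/rad. The target area is clear, so I lower the spanner.

>>> apply_moves:
  motion: [0, 0, 0, 0.02, 0.02, 0.25, 0, 0, 0, 0, 0.02, 0.02, 0.5, 0, 0, 0, 0, 0.02, 0.02, 0.75, 0, 0, 0, 0, 0.02, 0.02, 0.9, 0, 0, 0, 0, 0.02, 0.02, 1.0, 0, 0, 0, 0, 0.02, 0.02, 1.0, 0]

```text
time_s: 18.68
ee_pos: [0.5434, -0.0709, 0.0062]
orientation: [-1.878, -2.514, 0.001]
ft_force: [0.3, 0.6, -2.4]
opening: 0.0105
grasp_force: 59.2
```

>>> apply_moves:
  motion: [0, 0, 0, 0, 0, 0.03, 0, 0, 0, 0, 0, 0, 0.06, 0, 0, 0, 0, 0, 0, 0.09, 0, 0, 0, 0, 0, 0, 0.12, 0, 0, 0, 0, 0, 0, 0.15, 0, 0, 0, 0, 0, 0, 0.17, 0, 0, 0, 0, 0, 0, 0.17, 0]

```text
time_s: 19.27
ee_pos: [0.5443, -0.0729, -0.0093]
orientation: [-1.883, -2.514, 0.0]
ft_force: [-0.8, 0.5, -2.5]
opening: 0.0103
grasp_force: 59.2
```

```bash
python3 -c "
from h import *
plan([.545,-.075,-.0126],106.35)"
```

```text
t 19.2667 pos [ 0.5443 -0.0729 -0.0093] yaw 106.34 tilt [ 2.e-04 -5.e-04 -1.e+00] q [ 0.34  0.8  -0.38  1.9   0.54  0.55 -0.12] F [-0.78  0.49 -2.49] M [-0.002 -0.059  0.021] op 0.0103 59.2
shift(10cm) [-0.022  0.001  0.033] turn/pi [-0.0002 -0.0001 -0.0001]
```

>>> apply_moves:
  motion: [0, 0, 0, 0, 0, 0.01, 0, 0, 0, 0, 0, 0, 0.02, 0, 0, 0, 0, 0, 0, 0.027, 0, 0, 0, 0, 0, 0, 0.027, 0]

```text
time_s: 19.6
ee_pos: [0.5445, -0.0728, -0.0118]
orientation: [-1.883, -2.515, -0.0]
ft_force: [-0.2, 0.1, -2.7]
opening: 0.0105
grasp_force: 59.2
```

>>> apply_moves:
  motion: [0, 0, 0, 0, 0, 0.004, 0, 0, 0, 0, 0, 0, 0.008, 0, 0, 0, 0, 0, 0, 0.008, 0]

```text
time_s: 19.85
ee_pos: [0.5446, -0.0728, -0.0125]
orientation: [1.883, 2.515, 0.0]
ft_force: [-0.5, -1.0, -2.6]
opening: 0.0107
grasp_force: 59.2
```

>>> apply_moves:
  motion: [0, 0, 0, 0, 0, 0.004, 0, 0, 0, 0, 0, 0, 0.008, 0, 0, 0, 0, 0, 0, 0.008, 0]

```text
time_s: 20.1
ee_pos: [0.5447, -0.0728, -0.0126]
orientation: [1.883, 2.514, -0.0]
ft_force: [-1.7, 0.4, 3.8]
opening: 0.0107
grasp_force: 60.1
```

Light contact with the bench. I release and retreat upward.

>>> apply_moves:
  motion: [0, 0, 0, 0, 0, 0, 0.15, 0, 0, 0, 0, 0, 0, 0.2, 0, 0, 0, 0, 0, 0, 0.3, 0, 0, 0, 0, 0, 0, 0.4, 0, 0, 0, 0, 0, 0, 0.4, 0, 0, 0, 0, 0, 0, 0.4]

```text
time_s: 20.6
ee_pos: [0.5446, -0.0728, -0.0133]
orientation: [-1.883, -2.515, -0.0]
ft_force: [0.7, 0.1, -0.3]
opening: 0.0342
grasp_force: 0.0
```

>>> apply_moves:
  motion: [0, 0, 0, 0, 0, -0.1, 0.4, 0, 0, 0, 0, 0, -0.25, 0.4, 0, 0, 0, 0, 0, -0.5, 0.4, 0, 0, 0, 0, 0, -0.8, 0.4, 0, 0, 0, 0, 0, -1.0, 0.4, 0, 0, 0, 0, 0, -1.0, 0.4]

```text
time_s: 21.1
ee_pos: [0.548, -0.0725, 0.0918]
orientation: [1.878, 2.508, 0.008]
ft_force: [1.5, 0.7, 0.5]
opening: 0.0342
grasp_force: 0.0
```

>>> apply_moves:
  motion: [0, 0, 0, 0, 0, -0.4, 0.4, 0, 0, 0, 0, 0, -0.8, 0.4, 0, 0, 0, 0, 0, -0.8, 0.4, 0, 0, 0, 0, 0, -0.8, 0.4]

```text
time_s: 21.43
ee_pos: [0.5461, -0.0727, 0.1693]
orientation: [1.88, 2.511, 0.004]
ft_force: [-0.9, 0.1, -0.4]
opening: 0.0342
grasp_force: 0.0
```

```bash
python3 - <<'E'
from h import *
tq()
im,d=camera("side"); i0=np.load("/tmp/side0.npz")["im"]; P=cloud("side",d)
g=cv2.cvtColor(im,cv2.COLOR_RGB2GRAY)
m=(g<100)&(P[...,2]>.012)&(P[...,2]<.035)&(abs(P[...,0]-.545)<.09)&(P[...,1]>-.18)&(P[...,1]<.04)
print("spanner px",m.sum(),"x",np.percentile(P[m][:,0],[1,99]),"y",np.percentile(P[m][:,1],[1,99]),"z",np.percentile(P[m][:,2],[5,50,95]))
D=cv2.absdiff(im,i0).max(2); n,l,s,c=cv2.connectedComponentsWithStats((D>60).astype(np.uint8))
for i in range(1,n):
    if s[i,4]>60: print("changed",s[i])
p,X,Y=holes("side",im); th,mm=cv2.threshold(p,0,255,cv2.THRESH_OTSU); k,l,s,c=cv2.connectedComponentsWithStats(255-mm)
for i in range(1,k):
    if 60<s[i,4]<300: print("hole",X[l==i].mean().round(4),Y[l==i].mean().round(4))
E
```

```text
t 21.43 pos [ 0.5461 -0.0727  0.1693] yaw 106.34 F [-0.89  0.1  -0.4 ] M [-0.069  0.058  0.008] axis torque -0.152 rad 0.1792
spanner px 455 x [0.51575237 0.58731955] y [-0.14252121  0.00641582] z [0.01459294 0.0250063  0.02993606]
changed [ 356   12   65   65 1163]
changed [ 411   18   38   58 1303]
changed [312  29  44  48 657]
changed [309  32  39  29 176]
changed [595  55  27  11 168]
changed [321  67  32  41 170]
changed [573  67  32  24 186]
changed [557 108  23  60 633]
changed [313 114  38  30 881]
changed [ 298  143   66   79 2078]
changed [607 155  23  20 119]
changed [390 164  23  21 183]
changed [585 205  17  29  69]
changed [563 210  10  29 108]
changed [ 295  244  152   72 4726]
changed [ 487  249   63   69 1754]
hole 0.5818 0.1133
hole 0.5679 0.0827
hole 0.551 0.1275
hole 0.5369 0.097
```

The spanner lies flat (z 0.015 to 0.030) and about 40 mm clear of the housing. The ring is unchanged since the stop.

```bash
python3 -c "
from plant import *
print(hand_in())"
```

```text
the job is handed in; nothing more can be done
None
```

I turned the lock ring 43.5° clockwise onto its stop, with torque peaking at about 0.73 N m, then lifted the spanner out and laid it flat on the bench, about 40 mm clear of the housing. I handed the job in at about 21 s of robot time.

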